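# Refit the selector knob of a laundrette console and set it to the top mark

## Task

The big bar-grip selector knob has come off the sloped control console and lies on the steel top. Fit it back on the bare D-shaft with the flat in its bore turned to the flat of the shaft, push it fully home against the panel, then turn it until its pointer nose stands at the long tick at the top of the dial. Leave the small round knob, cup, bottle and screwdriver where they are.

Things in the scene. Friction and masses are not known exactly. Their poses are not given: they have to be found in the camera images.
- knob: The selector knob, black plastic, loose, about 80 g, standing on its underside at any yaw. Fluted round body 56 mm across, 24 mm high; on top a bar grip from 24 to 52 mm above the underside, 16 mm wide (along y), 54 mm long (along x). A pointer nose 7 mm wide prolongs the bar at its +x end; a white line on top runs to it. Origin: centre of the underside; z up out of the bar.
- knob_bore (a point): Centre of the D-shaped blind bore's mouth in the knob's underside (= the knob's origin). The bore is 20 mm deep, 22 mm in diameter, its flat 5.7 mm from the axis on the knob's +x side, the side of the nose.
- knob_nose (a point): Tip of the knob's pointer nose, on top: 36 mm from the knob's axis along +x, 52 mm above its underside.
- panel: Sloped face, 260 by 260 mm, of the fixed metal control console (40 mm high in front, 190 mm at the back), falling 35 degrees towards the robot; place and yaw vary. Origin: centre of the face, on the shaft's axis, 115 mm above the work surface. z points out along the shaft, x up the slope to the long tick, y to the left seen from the robot.
- long_tick (a point): The long, thick tick at the top of the printed dial, 45 mm from the shaft's axis up the slope (panel +x). The other dial ticks are shorter and thinner, every 0.5 rad. Above it lies a black strip with display and buttons.
- selector (a joint): Turn of the brass D-shaft about the panel's z, rad: 0 when its flat faces the long tick, positive anticlockwise as you look at the panel. Starts between 0.6 and 1.3, so it must be turned clockwise. Range -1.6 to 1.6; friction about 0.04 N m; stays where left. With the knob home (its underside on the panel) both turn together, with up to 0.25 rad of play.
- shaft_tip (a point): Centre of the D-shaft's end, 17 mm out of the panel. x points to the shaft's flat, z out of the panel. The shaft is 20 mm in diameter, its flat 5 mm from the axis, the last 3 mm tapered. It enters the knob's bore when the flats agree within about 0.1 rad.
- round_knob: Bystander: a smaller loose knob, black, plain and round, 42 mm across, 26 mm high. Origin: centre of the underside.
- scoop_cup: Bystander: a white plastic measuring cup, 68 mm across, 60 mm high, mouth up. Origin: centre of the underside.
- detergent: Bystander: a white detergent bottle, 66 mm across, 170 mm high, standing. Origin: centre of the underside.
- screwdriver: Bystander: a screwdriver lying on the steel top between robot and console, about 200 mm long, along its x axis. Origin: at its underside, about the middle.
Things that resemble listed ones, but are neither listed nor needed, are in the scene too. Leave any green or turquoise look-alike of the knob alone.

How it is judged:
On the way, in this order (a step that is already met when the one before it is completed fails the run):
1. the knob sits fully home on the shaft, its underside on the panel (distance between knob and panel below 0.005 m and angle between the z axis of knob and the z axis of panel, either way round below 0.12 rad), for 0.2 s.
2. the seated knob is turned until its nose stands at the long tick (all of step 1 and angle between the x axis of knob and the x axis of panel, either way round below 0.2 rad and value of joint selector between -0.4 and 0.4 rad), for 0.2 s.
At the end, for the whole second after the job is handed in: The knob sits on the shaft with its underside within 5 mm of the panel, its axis within 0.12 rad of the shaft's; its nose is within 0.2 rad of the long tick and the shaft within 0.4 rad; it is let go and at rest (all of step 2 and linear speed of knob below 0.02 m/s and contact force between the fingers and knob below 0.1 N); the robot touches nothing.
It fails at once if a bystander (small round knob, cup, bottle or screwdriver) is moved more than 30 mm (distance of any of round_knob, scoop_cup, detergent, screwdriver from where it was at the start of the episode above 0.03 m).
It also fails if it takes over 64 s, if anything falls off the work surface, if the arm or the gripper's body presses on something with over 40 N, if the wrist force passes 120 N, or if a joint passes its speed limit or range.

## Robot

A 7-joint arm with a two-finger parallel gripper is mounted at the origin on the work surface. World frame = base frame: x ahead of the robot, y to its left, z up, the work surface at z = 0. Lengths are in m, angles in rad, forces in N, time in s.
With the tool pointing down it reaches from about 0.425 to 0.925 m from the base axis. Payload 6.8 kg.
Tool frame: the origin (TCP) lies at the very end of the fingers, on their centre line; the grasp point (between the pads) lies 19 mm behind it; z points along the fingers, y is the line along which they close (so a half turn about z gives the same grasp; the last joint's range is limited). The gripper opens to 85 mm and grips with 20 to 120 N. Pads are 22 mm wide; open, the fingers measure 114 mm over their backs; the gripper's body (76 mm by 85 mm) begins 54 mm behind the grasp point. The pads swing forward as they close: fully open they stand 13 mm farther back than shut.
Start: joints at [-0.108, 0.477, 0.022, 1.555, -0.011, 1.109, -0.083], TCP at [0.675, 0, 0.231] pointing down, gripper open.
Joint ranges: [-2.96, 2.96], [-0.34, 2.1], [-1.41, 1.46], [0.24, 2.44], [-1.37, 4.51], [0.17, 1.92], [-2.96, 2.96]. Speed limits (rad/s): [2.39, 2.39, 3.14, 3.14, 3.14, 3.14, 3.14].

## Interface

Orientations are given as a rotation vector (axis times angle).
In Python, from bench import monitor, optics, r gives the robot as it stands.
- The arm moves only by the shell command python3 -m crank 'ROWS' [OPENING] [FORCE]. ROWS is JSON, a list of rows, each a list of 2 entries, a list of its own where there are three numbers: the shift along the tool's x, y, z in cm, then the turn, a rotation vector about the tool's x, y, z in rad. A call has 1 to 5 rows; each row shifts and turns the commanded pose from where the row before left it, along the tool's axes as they then stand; what a row does not reach is not made up. A row lasts 1/10 s, in which the tool goes at most 50 mm and 8.59 degrees, less where a joint would pass 70% of its speed; a pose out of reach is approached as far as the arm can. A call is refused whole if a number of a shift passes 5 or a number of a turn 0.15, either way. A call with a gripper value outside its range is refused whole. OPENING is the finger opening in cm, from 0 to 8.54, set as the call begins (- or left out, the last holds). The fingers move at their own pace and stop on an object; FORCE is the grip in N (left out, the last holds). Time passes only in rows, so rows that do not move let the fingers close. It gives the time, the measured TCP pose, the force, the opening and the grip force at its end, in the units of the state.
- monitor.get_obs(): the state, without advancing time (a new reading comes with each control period).
- optics.grab_frame(name): name is "scene" or "side" or "wrist"; returns (picture, depth): 384x512x3 uint8, red, green, blue; 384x512 float32, m along the optical axis (not along the pixel's ray), 0 where there is no reading.
- optics.camera_model(name): a dict with "vertical_fov" (degrees; the focal length in pixels is half the picture's height over the tangent of half this angle, whatever the lens; pixels are square), "cx", "cy" (the principal point, pixels), "D" ([k1, k2, p1, p2, k3] as OpenCV has them; the pictures are not rectified), "R" (3x3) and "t" (3): a world point X has camera coordinates R X + t; the wrist camera has in their place "hand_eye" (4x4, takes a point from camera to tool coordinates, whose origin is the TCP and whose axes are the flange's). Camera axes: x right, y down, z forward; pixel columns grow to the right and rows downward; lengths in m; the calibration is good to about 2 mm. A picture is of the moment at which its call begins: read the wrist's pose just before it. camera_model takes no time and is no camera call.
- r.hand_in(): hands the job in; it is judged then, once.
The state is a dict: "clock": time; "joints": joint angles; "qvel": joint speeds; "tau": joint torques, N m; "tcp_pos": TCP position; "orientation": TCP orientation; "contact_force": force on the tool from outside, world axes, zero at the start; "moment": the same for the moment, N m; "grip_width": finger opening in m; "gripper_force": force on a finger pad.
Only numpy, scipy, OpenCV 4.12 (cv2) and the standard library are available. Lean on these libraries where they do the work, as an engineer would, in place of code of your own. Each camera call takes 0.05 s, during which the arm holds its last target. There are 200 camera calls.

## Working session

There is one attempt and no reset: what is moved stays moved. The work goes in short steps, Python scripts to look and compute and a shell command to move; the robot and the scene stay as the last step left them, time stands still between calls to the robot, and variables do not carry over. Pictures are saved under pics/ and viewed, at most 10 in all, crops included, and the job is handed in when it is done.

```bash
ls; mkdir -p pics; python3 - <<'E'
from bench import monitor, optics, r
import cv2,numpy as np
ims=[]
for n in ["scene","side"]:
    p,d=optics.grab_frame(n); np.savez(f"pics/{n}0.npz",p=p,d=d); ims.append(p)
    c=optics.camera_model(n); print(n,{k:np.round(v,3).tolist() for k,v in c.items()})
for n,p in zip(["scene","side"],ims): cv2.imwrite(f"pics/{n}0.png",cv2.resize(p[:,:,::-1],None,fx=1.5,fy=1.5))
c=optics.camera_model("wrist");print({k:np.round(v,4).tolist() for k,v in c.items()})
s=monitor.get_obs();print(s)
E
```

```text
pics
scene {'vertical_fov': 48.534, 'cx': 251.241, 'cy': 189.933, 'D': [-0.028, 0.0, 0.0, 0.0, 0.0], 'R': [[0.102, 0.995, -0.008], [0.801, -0.087, -0.592], [-0.59, 0.054, -0.806]], 't': [-0.077, -0.353, 1.77]}
side {'vertical_fov': 46.784, 'cx': 254.166, 'cy': 188.942, 'D': [-0.122, 0.0, 0.0, 0.0, 0.0], 'R': [[-0.922, -0.388, -0.004], [-0.219, 0.528, -0.82], [0.321, -0.755, -0.572]], 't': [0.507, 0.207, 1.069]}
{'vertical_fov': 60.8249, 'cx': 258.9881, 'cy': 183.3114, 'D': [-0.0083, 0.0, 0.0, 0.0, 0.0], 'hand_eye': [[0.001, -0.9501, -0.3119, 0.0801], [1.0, 0.0007, 0.0011, 0.0], [-0.0009, -0.3119, 0.9501, -0.1426], [0.0, 0.0, 0.0, 1.0]]}
{'clock': 0.1, 'joints': array([-0.10806496,  0.4777161 ,  0.02231364,  1.55630234, -0.0114709 ,
        1.10930895, -0.08311893]), 'qvel': array([ 4.00265106e-04, -1.84188263e-03,  5.35014083e-04, -3.28646212e-03,
       -1.39003739e-03,  3.37224320e-05, -6.83430458e-04]), 'tau': array([ 5.69385389e-03, -5.97765398e+01,  1.61440808e+00, -2.81952703e+01,
        1.29656185e-02,  5.02699884e-03, -1.13572563e-05]), 'tcp_pos': array([ 6.74488685e-01, -2.29197837e-05,  2.30444501e-01]), 'orientation': array([-2.22069872e+00, -2.22071055e+00,  1.92142447e-03]), 'contact_force': array([0.35849922, 0.14382178, 0.46634799]), 'moment': array([ 0.04022017,  0.00250564, -0.05552173]), 'gripper_force': 0.0, 'grip_width': 0.08555273810584789}
```

View pics/scene0.png

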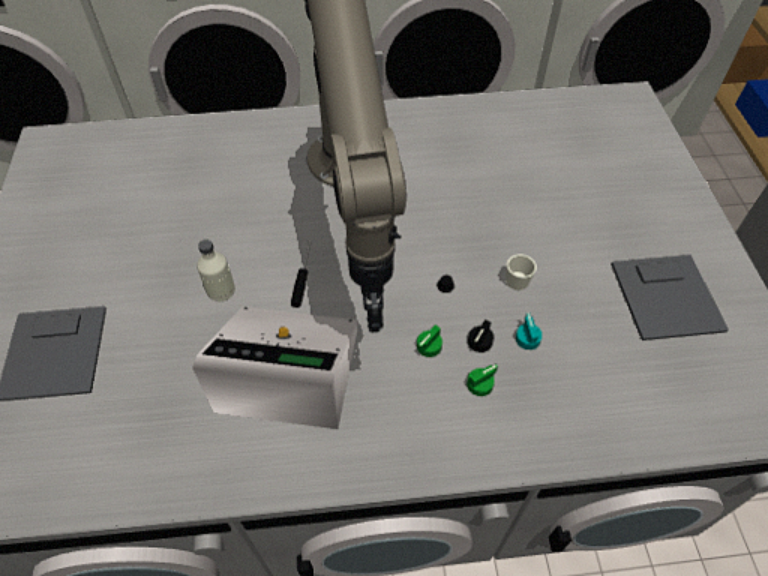

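View pics/side0.png

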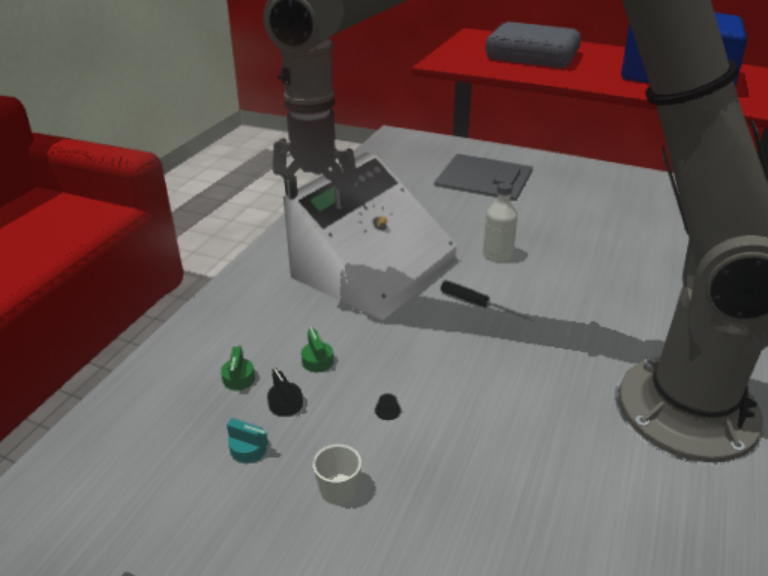

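The scene view (full-size px; native = /1.5) shows these candidates:
- **Black bar knob with white line:** (481,336). This matches the description, so I choose it.
- **Green look-alikes:** (430,341) and (482,380).
- **Turquoise look-alike:** (529,332).
- **Small round black knob:** (446,283), a bystander.

The console's brass shaft is at (284,332), and the screwdriver at (299,287) lies in front of it. The side view shows the knob at (284,393) and the shaft at (380,222).

```bash
cat > h.py <<'E'
from bench import monitor, optics, r
import cv2,numpy as np
from scipy.spatial.transform import Rotation as Rn
def grab(n,tag=None):
    s=monitor.get_obs(); p,d=optics.grab_frame(n); c=optics.camera_model(n)
    f=192/np.tan(np.radians(c["vertical_fov"]/2)); K=np.array([[f,0,c["cx"]],[0,f,c["cy"]],[0,0,1]])
    if n=="wrist":
        T=np.eye(4); T[:3,:3]=Rn.from_rotvec(s["orientation"]).as_matrix(); T[:3,3]=s["tcp_pos"]
        M=T@np.array(c["hand_eye"]); R=M[:3,:3].T; t=-R@M[:3,3]
    else: R=np.array(c["R"]);t=np.array(c["t"])
    return dict(p=p,d=d,K=K,D=np.array(c["D"]),R=R,t=t,C=-R.T@t,s=s)
def rays(g,uv):
    q=cv2.undistortPoints(np.float64(uv).reshape(-1,1,2),g["K"],g["D"])[:,0]
    return np.c_[q,np.ones(len(q))]@g["R"]       # world directions, depth-scaled
def plane(g,uv,P,n):
    v=rays(g,uv); return g["C"]+v*(((np.array(P)-g["C"])@n)/(v@n))[:,None]
def onz(g,uv,z): return plane(g,uv,[0,0,z],np.array([0,0,1.]))
def cloud(g,mask):
    m=mask&(g["d"]>0); y,x=np.nonzero(m); return g["C"]+rays(g,np.c_[x,y])*g["d"][m][:,None]
def tri(g1,u1,g2,u2):
    A=[];b=[]
    for g,u in((g1,u1),(g2,u2)):
        v=rays(g,[u])[0]; v/=np.linalg.norm(v); Q=np.eye(3)-np.outer(v,v); A.append(Q);b.append(Q@g["C"])
    return np.linalg.lstsq(np.vstack(A),np.hstack(b),rcond=None)[0]
def proj(g,X): return cv2.projectPoints(np.float64(X).reshape(-1,1,3),cv2.Rodrigues(g["R"])[0],g["t"],g["K"],g["D"])[0][:,0]
def save(g,name,box=None,f=1.5):
    p=g["p"][:,:,::-1]
    if box: p=p[box[1]:box[3],box[0]:box[2]]
    cv2.imwrite(f"pics/{name}.png",cv2.resize(p,None,fx=f,fy=f,interpolation=cv2.INTER_CUBIC))
def fitplane(P):
    for _ in range(3):
        c=P.mean(0); n=np.linalg.svd(P-c,full_matrices=False)[2][2]; e=abs((P-c)@n); P=P[e<max(2*e.std(),.0015)]
    return c,n*np.sign(n[2]),e.std()
E
python3 - <<'E'
from h import *
a=grab("scene");b=grab("side")
print("knob tri",tri(a,(481/1.5,340/1.5),b,(284/1.5,395/1.5)))
print("shaft tri",tri(a,(284/1.5,331/1.5),b,(380/1.5,222/1.5)))
for g,boxes in((a,dict(knob=(310,212,332,236),panel=(170,205,225,224))),(b,dict(knob=(175,245,205,277),panel=(225,150,245,190)))):
    for k,(x0,y0,x1,y1) in boxes.items():
        m=np.zeros((384,512),bool); m[y0:y1,x0:x1]=1
        if k=="knob": m&=g["p"].max(2)<60
        P=cloud(g,m)
        if k=="knob": print(k,len(P),np.median(P,0),P.max(0),P.min(0))
        else: print(k,fitplane(P))
E
```

```text
knob tri [0.62609166 0.23945435 0.01560775]
shaft tri [ 0.62742719 -0.17574537  0.12162028]
knob 233 [0.63326965 0.23922891 0.02558602] [0.65483722 0.26697727 0.05862361] [ 0.596713    0.21346251 -0.00412956]
panel (array([ 0.58289309, -0.15599161,  0.07710361]), array([-0.5888991 ,  0.15147651,  0.79388457]), np.float64(0.000755690442437619))
knob 476 [0.61187326 0.25221776 0.02528691] [0.64739501 0.27055727 0.05658985] [0.5908277  0.21404867 0.00113518]
panel (array([ 0.6436796 , -0.08376633,  0.1073884 ]), array([-0.55267127,  0.20739426,  0.80718157]), np.float64(0.0023602381300461095))
```

```bash
python3 -m crank '[[[4,-0.7,1],[0,0,0]],[[4,-0.7,1],[0,0,0]],[[4,-0.7,1],[0,0,0]],[[4,-0.7,1],[0,0,0]],[[4,-0.7,1],[0,0,0]]]' 8.5 && python3 -m crank '[[[4,-0.7,1],[0,0,0]],[[0,0,0],[0,0,0]],[[0,0,0],[0,0,0]]]'; python3 - <<'E'
from h import *
g=grab("wrist"); save(g,"w1"); print(g["s"]["tcp_pos"],g["s"]["orientation"], proj(g,[.63,.243,.05]))
E
```

```text
clock: 0.7
tcp_pos: [0.6395, 0.2014, 0.1808]
orientation: [-2.222, -2.221, 0.0]
contact_force: [-0.5, -0.5, 0.0]
grip_width: 0.0852
gripper_force: 0.0
clock: 1.0
tcp_pos: [0.6322, 0.2414, 0.1706]
orientation: [-2.218, -2.224, 0.002]
contact_force: [0.0, 0.2, 1.1]
grip_width: 0.0849
gripper_force: 0.0
[0.6321767  0.24136767 0.1706452 ] [-2.21782173e+00 -2.22418241e+00  1.64105715e-03] [[256.18496117 174.28314508]]
```

View pics/w1.png

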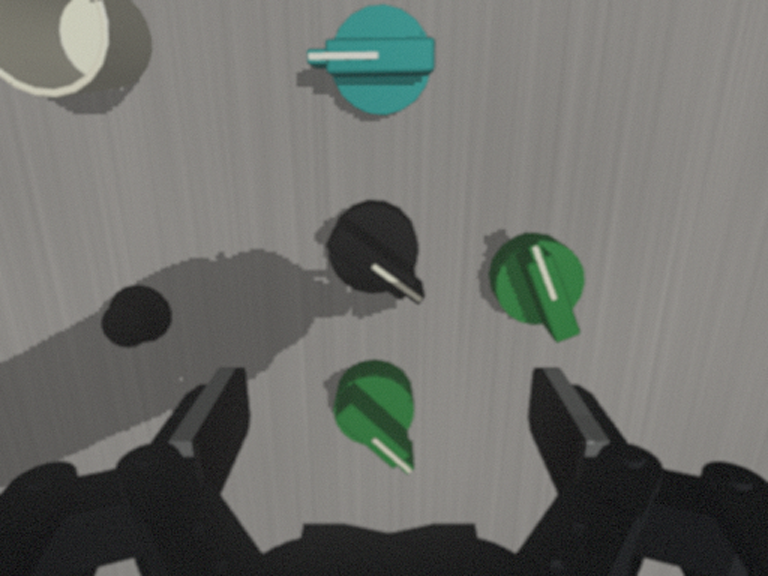

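The wrist view shows the black bar knob centred at (373,247). Its white line runs from (375,266) to (420,298), with the nose at the lower right. The turquoise (380,58), greens (537,280) and (375,402) and round knob (137,316) are clearly different.

```bash
cat > knob.py <<'E'
from h import *
import sys
g=grab("wrist"); print("tcp",g["s"]["tcp_pos"])
u0=proj(g,[.63,.243,.03])[0].astype(int)
m=np.zeros((384,512),bool); m[u0[1]-50:u0[1]+50,u0[0]-50:u0[0]+50]=1
black=m&(g["p"].max(2)<70); 
hsv=cv2.cvtColor(g["p"],cv2.COLOR_RGB2HSV)
P=cloud(g,m); top=P[(P[:,2]>.044)&(P[:,2]<.06)]
print("top z",np.median(top[:,2]),len(top),"table z",np.median(P[:,2]))
c,(w,h),a=cv2.minAreaRect(top[:,:2].astype(np.float32)*1000); print("top rect mm",c,w,h,a)
# white line on top
T=np.zeros((384,512),bool); yy,xx=np.nonzero(m&(g["d"]>0)); ok=P[:,2]>.04; T[yy[ok],xx[ok]]=1
wl=T&(g["p"].min(2)>110); y,x=np.nonzero(wl); L=onz(g,np.c_[x,y],np.median(top[:,2]))[:,:2]
vx,vy,x0,y0=cv2.fitLine(L.astype(np.float32),cv2.DIST_L2,0,.001,.001).ravel(); s=(L-[x0,y0])@[vx,vy]
print("line",len(L),"ends",[x0+s.min()*vx,y0+s.min()*vy],[x0+s.max()*vx,y0+s.max()*vy],"yaw",np.arctan2(vy,vx))
# body edge: points at z 0.018..0.028 -> circle
B=P[(P[:,2]>.021)&(P[:,2]<.027)]; (cc,rr)=cv2.minEnclosingCircle(B[:,:2].astype(np.float32)*1000); print("body top circle",cc,rr,len(B))
save(g,sys.argv[1],(u0[0]-60,u0[1]-60,u0[0]+60,u0[1]+60),4)
E
python3 knob.py k1
```

```text
tcp [0.63313592 0.23935267 0.17107538]
top z 0.05188279887350497 1372 table z 0.0005273415718588803
top rect mm (625.8013305664062, 239.43470764160156) 16.314186096191406 62.885498046875 52.85214614868164
line 134 ends [np.float64(0.6233647995585345), np.float64(0.2414888239008419)] [np.float64(0.65015621120457), np.float64(0.22114636047025146)] yaw -0.64942056
body top circle (625.5896606445312, 240.2874298095703) 31.428945541381836 1419
```

View pics/k1.png

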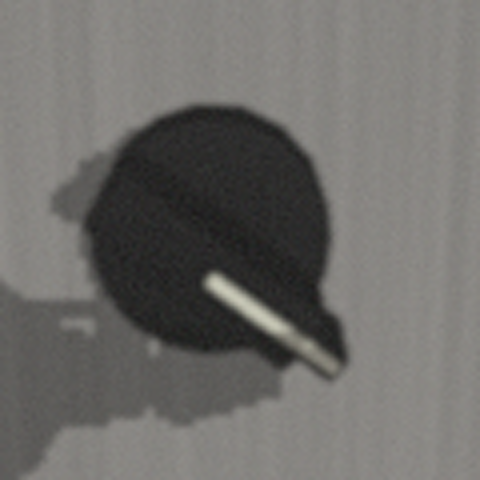

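The crop confirms the choice: a black fluted knob with its line to the nose at the lower right, crop (210,280) to (335,370). Axis is about (0.622, 0.242), yaw -0.648, top at 0.052. Next I turn the tool so its x lies along the knob's +x.

```bash
for i in 1 2 3; do python3 -m crank '[[[0,0,0],[0,0,0.148]],[[0,0,0],[0,0,0.148]],[[0,0,0],[0,0,0.148]],[[0,0,0],[0,0,0.148]],[[0,0,0],[0,0,0.148]]]' 4.5 40 >/dev/null; done; python3 -m crank '[[[0,0,0],[0,0,0]],[[0,0,0],[0,0,0]],[[0,0,0],[0,0,0]]]'
cat > goto.py <<'E'
from h import *
def go(P,Rt):
    "remaining shift (cm) and turn in current tool axes"
    s=monitor.get_obs(); R=Rn.from_rotvec(s["orientation"])
    print("shift cm",np.round(R.inv().apply(np.array(P)-s["tcp_pos"])*100,2),"turn",np.round((R.inv()*Rn.from_matrix(Rt)).as_rotvec(),3),"j",np.round(s["joints"],2))
def down(yaw):
    x=np.array([np.cos(yaw),np.sin(yaw),0]); z=np.array([0,0,-1.]); return np.c_[x,np.cross(z,x),z]
E
python3 - <<'E'
from goto import *
go([.6222,.2421,.028],down(-.648))
E
```

```text
clock: 2.9
tcp_pos: [0.6333, 0.2392, 0.1715]
orientation: [-2.978, 0.999, -0.0]
contact_force: [-0.7, -0.2, 0.2]
grip_width: 0.0449
gripper_force: 0.0
shift cm [-1.06  0.45 14.35] turn [-0. -0.  0.] j [-0.79  0.58  0.5   1.63 -0.31  1.01 -2.41]
```

```bash
python3 -m crank '[[[-1.1,0.4,0],[0,0,0]],[[0,0,3],[0,0,0]],[[0,0,3],[0,0,0]],[[0,0,0],[0,0,0]],[[0,0,0],[0,0,0]]]' && python3 knob.py k2 && python3 - <<'E'
from goto import *
go([.6222,.2421,.028],down(-.648))
E
```

```text
clock: 3.4
tcp_pos: [0.6213, 0.2436, 0.1116]
orientation: [2.977, -1.001, -0.001]
contact_force: [-0.0, -0.7, 0.1]
grip_width: 0.0451
gripper_force: 0.0
tcp [0.62134182 0.24356789 0.11158349]
top z 0.05187022460278401 1899 table z 0.0011481317890599807
top rect mm (627.7907104492188, 238.4501190185547) 15.85077953338623 59.319820404052734 53.13100814819336
line 302 ends [np.float64(0.606144071134242), np.float64(0.25810220543969725)] [np.float64(0.6497324369582277), np.float64(0.22059846801684094)] yaw -0.71050495
body top circle (626.12109375, 240.09609985351562) 31.6544132232666 2501
shift cm [0.08 0.14 8.46] turn [-0.001 -0.001 -0.001] j [-0.79  0.63  0.47  1.7  -0.35  0.9  -2.4 ]
```

```bash
python3 -m crank '[[[0.1,0.1,2.5],[0,0,0]],[[0,0,2.5],[0,0,0]],[[0,0,2],[0,0,0]],[[0,0,1.4],[0,0,0]],[[0,0,0],[0,0,0]]]' && python3 -m crank '[[[0,0,0],[0,0,0]],[[0,0,0],[0,0,0]],[[0,0,0],[0,0,0]],[[0,0,0],[0,0,0]],[[0,0,0],[0,0,0]]]' 0.5 60 && python3 -m crank '[[[0,0,-0.5],[0,0,0]],[[0,0,-2],[0,0,0]],[[0,0,-3],[0,0,0]],[[0,0,-4],[0,0,0]],[[0,0,-4],[0,0,0]]]' && python3 -m crank '[[[0,0,-5],[0,0,0]],[[0,0,-4],[0,0,0]],[[0,0,0],[0,0,0]],[[0,0,0],[0,0,0]],[[0,0,0],[0,0,0]]]'; python3 - <<'E'
from h import *
g=grab("wrist"); save(g,"w2",f=1.2)
E
```

```text
clock: 3.95
tcp_pos: [0.6216, 0.242, 0.0268]
orientation: [2.977, -1.001, -0.002]
contact_force: [-0.1, -0.5, 0.3]
grip_width: 0.0448
gripper_force: 0.0
clock: 4.45
tcp_pos: [0.6233, 0.2426, 0.029]
orientation: [-2.976, 1.001, -0.003]
contact_force: [-0.5, 0.4, 5.9]
grip_width: 0.0148
gripper_force: 59.4
clock: 4.95
tcp_pos: [0.6214, 0.2418, 0.1635]
orientation: [2.977, -1.002, -0.001]
contact_force: [0.6, 0.6, -0.7]
grip_width: 0.0146
gripper_force: 58.5
clock: 5.45
tcp_pos: [0.6209, 0.242, 0.2509]
orientation: [2.976, -1.001, -0.003]
contact_force: [-0.1, -0.5, -1.7]
grip_width: 0.0148
gripper_force: 58.6
```

View pics/w2.png

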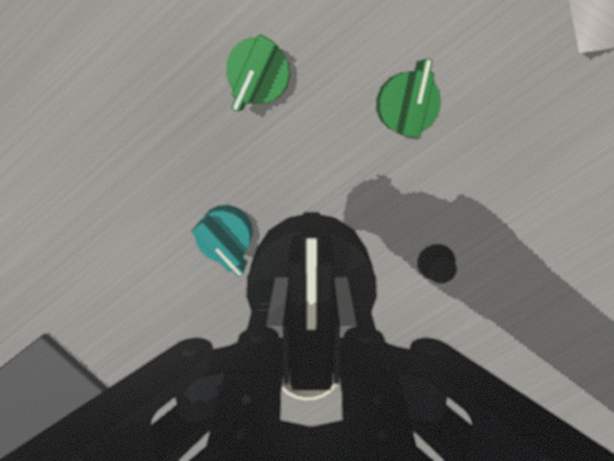

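The knob is held, with its nose up at (311,240) in the view, and the rest of the scene is undisturbed. Next is the pose above the panel.

```bash
cat >> goto.py <<'E'
def panel(psi,tilt=np.radians(35)):
    c,s=np.cos(psi),np.sin(psi); n=np.array([-np.sin(tilt)*c,-np.sin(tilt)*s,np.cos(tilt)])
    x=np.array([np.cos(tilt)*c,np.cos(tilt)*s,np.sin(tilt)]); return np.c_[x,np.cross(n,x),n]
def toolrot(Pn,q):
    x=Pn@[np.cos(q),np.sin(q),0]; z=-Pn[:,2]; return np.c_[x,np.cross(z,x),z]
E
python3 - <<'E'
from goto import *
Pn=panel(-.29);Rt=toolrot(Pn,.9)
S=np.array([.627,-.176,.122]); T=S-Rt@[.06,0,.15]
print(T); go(T,Rt); print(np.round(down(-.648).T@(T-[.621,.242,.251])*100,1))
E
```

```text
[ 0.50184057 -0.18769848  0.22348036]
shift cm [16.49 41.41  2.79] turn [-0.173  0.631 -1.217] j [-0.84  0.49  0.54  1.58 -0.27  1.15 -2.46]
[16.4 41.5  2.8]
```

```bash
for i in 1 2; do python3 -m crank '[[[1.65,4.14,0],[0,0,0]],[[1.65,4.14,0],[0,0,0]],[[1.65,4.14,0],[0,0,0]],[[1.65,4.14,0],[0,0,0]],[[1.65,4.14,0],[0,0,0]]]' >/dev/null; done;  for i in 1 2; do python3 -m crank '[[[0,0,0],[-0.0173,0.0631,-0.1217]],[[0,0,0],[-0.0173,0.0631,-0.1217]],[[0,0,0],[-0.0173,0.0631,-0.1217]],[[0,0,0],[-0.0173,0.0631,-0.1217]],[[0,0,0],[-0.0173,0.0631,-0.1217]]]' >/dev/null; done; python3 -m crank '[[[0,0,0],[0,0,0]],[[0,0,0],[0,0,0]],[[0,0,0],[0,0,0]]]'; python3 - <<'E'
from goto import *
Pn=panel(-.29);Rt=toolrot(Pn,.9)
S=np.array([.627,-.176,.122]); T=S-Rt@[.06,0,.15]
go(T,Rt)
g=grab("wrist"); save(g,"w3"); print(proj(g,S)*1.5)
E
```

```text
clock: 7.8
tcp_pos: [0.5038, -0.1872, 0.2525]
orientation: [2.587, 0.812, 0.711]
contact_force: [0.9, -0.3, -0.9]
grip_width: 0.0151
gripper_force: 58.8
shift cm [-1.21 -1.35  2.27] turn [ 0.001 -0.002 -0.002] j [-0.47 -0.08  0.67  2.34  0.36  0.27 -1.07]
[[366.72263862 168.603522  ]]
```

View pics/w3.png

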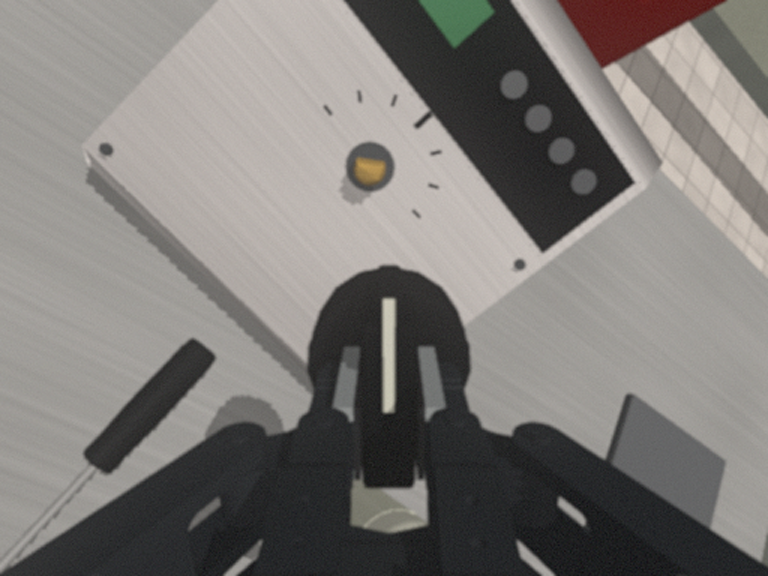

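Wrist view: ring and brass shaft at (370,166), its flat on the upper side (edge about (355–385,158)), long tick at (423,119), display strip above it, held knob at the bottom centre.

```bash
cat > dial.py <<'E'
from goto import *
import sys
S0=np.array([float(v) for v in sys.argv[1:4]])
g=grab("wrist"); s=g["s"]; hsv=cv2.cvtColor(g["p"],cv2.COLOR_RGB2HSV)
u0=proj(g,S0)[0]
Y,X=np.mgrid[:384,:512]; near=np.hypot(X-u0[0],Y-u0[1])<float(sys.argv[4]) if len(sys.argv)>4 else np.hypot(X-u0[0],Y-u0[1])<60
brass=near&(hsv[...,1]>90)&(hsv[...,0]>8)&(hsv[...,0]<30)&(hsv[...,2]>70)
bc=np.array([X[brass].mean(),Y[brass].mean()])
metal=near&(g["p"].min(2)>125)&(hsv[...,1]<40)
P=cloud(g,metal); c,n,e=fitplane(P); print("plane",n,e,"tilt deg",np.degrees(np.arccos(n[2])),"psi",np.arctan2(-n[1],-n[0]))
# dark ring round the shaft: outline ellipse -> centre on panel plane ; ticks
dark=(near&(g["p"].max(2)<120)).astype(np.uint8)
lab=cv2.connectedComponentsWithStats(((dark>0)|brass).astype(np.uint8))
out=[]
for i in range(1,lab[0]):
    cx,cy=lab[3][i]; A=lab[2][i][4]
    if A>8: out.append((A,cx,cy,plane(g,[(cx,cy)],c,n)[0]))
ring=min(out,key=lambda o:np.hypot(o[1]-bc[0],o[2]-bc[1]))
O=ring[3]; print("ring",ring[:3],"O",O, "height on plane S0",(S0-c)@n)
# tip: depth
T=cloud(g,brass); h=(T-c)@n; print("brass heights pct",np.percentile(h,[10,50,90,98]))
th=np.percentile(h,80)
x=np.array([np.cos(-.29),np.sin(-.29),0]); x-=n*(x@n); x/=np.linalg.norm(x); y=np.cross(n,x)
for o in sorted(out,key=lambda o:-o[0]):
    v=o[3]-O; print("blob A%d px(%.1f,%.1f) r=%.1fmm ang=%.3f"%(o[0],o[1],o[2],1e3*np.hypot(v@x,v@y),np.arctan2(v@y,v@x)))
# brass outline on tip plane (0.0155)
cs=max(cv2.findContours(brass.astype(np.uint8),cv2.RETR_EXTERNAL,cv2.CHAIN_APPROX_NONE)[0],key=len)[:,0]
E=plane(g,cs,c+n*.0165,n)-O; ex,ey=E@x*1e3,E@y*1e3
o=np.c_[ex,ey]
print("outline rect",cv2.minAreaRect(o.astype(np.float32)))
a=np.arctan2(ey,ex); 
for k in np.arange(-3,3.2,.4):
    w=abs((a-k+np.pi)%(2*np.pi)-np.pi)<.2; print("%.1f:%.1f"%(k,np.hypot(ex,ey)[w].mean()) if w.any() else "-",end=" ")
print(); np.savez("dial.npz",O=O,n=n,x=x,y=y); 
b=[int(u0[0])-50,int(u0[1])-50,int(u0[0])+50,int(u0[1])+50]; save(g,"dialcrop",[max(v,0) for v in b],5)
E
python3 dial.py .627 -.176 .122 62
```

```text
plane [-0.5572723   0.14014659  0.81841708] 0.00037285828288732863 tilt deg 35.07335016907918 psi -0.2463774516882962
ring (np.int32(806), np.float64(245.8697270471464), np.float64(111.10173697270471)) O [ 0.63292144 -0.17810426  0.11506258] height on plane S0 0.009272460660568428
brass heights pct [0.01062677 0.01636201 0.01756671 0.01834073]
blob A806 px(245.9,111.1) r=0.0mm ang=0.000
blob A199 px(288.6,76.8) r=51.7mm ang=0.009
blob A9 px(239.3,65.0) r=42.7mm ang=1.047
blob A9 px(218.0,73.0) r=43.6mm ang=1.546
outline rect ((-0.30041980743408203, -0.8681659698486328), (15.04161262512207, 18.68828010559082), 44.443824768066406)
-3.0:8.8 -2.6:8.2 -2.2:8.1 -1.8:8.5 -1.4:8.9 -1.0:9.2 -0.6:9.8 -0.2:10.1 0.2:7.7 0.6:6.0 1.0:6.6 1.4:8.1 1.8:9.4 2.2:8.7 2.6:8.5 3.0:8.6
```

View pics/dialcrop.png

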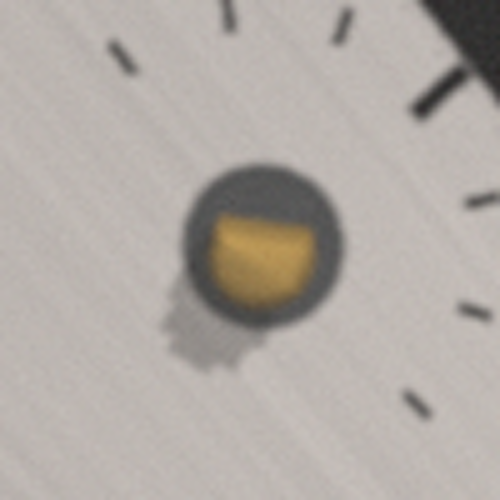

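The crop shows the D-shaft in a dark ring centred at (263,247). The flat edge runs from (218,213) to (312,228), and the long tick is at (440,95). I'll fit the flat's line, then look again from nearer with the tool aligned to it.

```bash
cat > flat.py <<'E'
import re
s=open('dial.py').read()
s=s.replace("x=np.array([np.cos(-.29),np.sin(-.29),0]); x-=n*(x@n)","x=np.array([0,0,1.]); x=x-n*(x@n)")
s=s[:s.index("a=np.arctan2(ey,ex)")]+'''a=np.arctan2(ey,ex)
q=.85
for _ in range(8):
    dd=(a-q+np.pi)%(2*np.pi)-np.pi; w=abs(dd)<.75
    vx,vy,px,py=cv2.fitLine(o[w].astype(np.float32),cv2.DIST_HUBER,0,.01,.01).ravel()
    q=np.arctan2(-vx,vy); q+=np.pi*(np.cos(q-.85)<0); q=(q+np.pi)%(2*np.pi)-np.pi
print("flat normal q",q,"dist",px*np.cos(q)+py*np.sin(q),"resid",np.std((o[w]-[px,py])@[np.cos(q),np.sin(q)]))
np.savez("dial.npz",O=O,n=n,x=x,y=y,q=q)
Rt=toolrot(np.c_[x,y,n],q); save(g,"d_last",None,1.5)
'''
open('dial2.py','w').write(s)
E
python3 flat.py; python3 dial2.py .627 -.176 .122 62; python3 - <<'E'
from goto import *
d=np.load("dial.npz"); Rt=toolrot(np.c_[d["x"],d["y"],d["n"]],float(d["q"]))
go(d["O"]-Rt@[.075,0,.11],Rt)
# held knob in tool frame: white line at tool z=-0.023
g=grab("wrist"); Y,X=np.nonzero((g["p"].min(2)>150)); k=(X>245)&(X<272)&(Y>190)&(Y<280); X,Y=X[k],Y[k]
R=Rn.from_rotvec(g["s"]["orientation"]).as_matrix(); t=g["s"]["tcp_pos"]
L=(plane(g,np.c_[X,Y],t+R@[0,0,-.023],R[:,2])-t)@R
vx,vy,px,py=cv2.fitLine(L[:,:2].astype(np.float32)*1e3,cv2.DIST_HUBER,0,.01,.01).ravel(); print("line tool angle",np.arctan2(vy,vx),"y at x=0..",py-px*vy/vx,"x range",L[:,0].min(),L[:,0].max())
m=np.zeros((384,512),bool); m[180:276,206:312]=1; m&=(g["d"]>0)&(g["d"]<.3)&(g["p"].max(2)<60)
C=(cloud(g,m)-t)@R; h,e=np.histogram(C[:,2],np.arange(-.04,.04,.002)); print(dict(zip(np.round(e,3),h)))
B=C[(C[:,2]>-.003)&(C[:,2]<.012)]; print(np.c_[B.min(0),B.max(0)])
E
```

```text
plane [-0.55707155  0.14023065  0.81853934] 0.0003720407768141196 tilt deg 35.06115761052552 psi -0.2466046020821397
ring (np.int32(805), np.float64(245.88447204968944), np.float64(111.09813664596274)) O [ 0.63292545 -0.1781594   0.11507708] height on plane S0 0.009270393485201995
brass heights pct [0.01109341 0.01645718 0.01778684 0.01832787]
blob A805 px(245.9,111.1) r=0.0mm ang=0.000
blob A201 px(288.6,76.8) r=51.7mm ang=-0.043
blob A9 px(218.0,73.0) r=43.6mm ang=1.494
outline rect ((-0.41361284255981445, -0.8898792266845703), (14.914337158203125, 18.6898250579834), 41.418479919433594)
flat normal q 0.7453931887918195 dist 6.159416945696999 resid 0.22279504384486828
shift cm [-2.83 -1.97  7.34] turn [0.017 0.017 0.118] j [-0.47 -0.08  0.67  2.34  0.36  0.27 -1.07]
line tool angle 0.012445244 y at x=0.. -0.3751329 x range 0.001086034801946372 0.0341243968372376
{np.float64(-0.04): np.int64(52), np.float64(-0.038): np.int64(38), np.float64(-0.036): np.int64(28), np.float64(-0.034): np.int64(25), np.float64(-0.032): np.int64(63), np.float64(-0.03): np.int64(113), np.float64(-0.028): 
[... 464 characters left out ...]
p.float64(0.0): np.int64(25), np.float64(0.002): np.int64(116), np.float64(0.004): np.int64(2119), np.float64(0.006): np.int64(212), np.float64(0.008): np.int64(92), np.float64(0.01): np.int64(86), np.float64(0.012): np.int64(92), np.float64(0.014): np.int64(85), np.float64(0.016): np.int64(73), np.float64(0.018): np.int64(74), np.float64(0.02): np.int64(72), np.float64(0.022): np.int64(62), np.float64(0.024): np.int64(41), np.float64(0.026): np.int64(6), np.float64(0.028): np.int64(0), np.float64(0.03): np.int64(0), np.float64(0.032): np.int64(0), np.float64(0.034): np.int64(0), np.float64(0.036): np.int64(0)}
[[-0.00864284  0.03588082]
 [-0.0269772   0.02650723]
 [-0.00292209  0.01199844]]
```

```bash
python3 -m crank '[[[0,0,0],[0.017,0.017,0.118]],[[-0.7,-0.5,1.85],[0,0,0]],[[-0.7,-0.5,1.85],[0,0,0]],[[-0.7,-0.5,1.85],[0,0,0]],[[-0.7,-0.5,1.85],[0,0,0]]]' >/dev/null;python3 -m crank '[[[0,0,0],[0,0,0]],[[0,0,0],[0,0,0]],[[0,0,0],[0,0,0]]]';  python3 dial2.py .642 -.1755 .129 80; python3 - <<'E'
from goto import *
d=np.load("dial.npz"); Rt=toolrot(np.c_[d["x"],d["y"],d["n"]],float(d["q"]))
go(d["O"]-Rt@[.075,0,.11],Rt)
E
```

```text
clock: 8.8
tcp_pos: [0.507, -0.1852, 0.2068]
orientation: [2.695, 0.695, 0.751]
contact_force: [-0.2, -0.6, -0.6]
grip_width: 0.0147
gripper_force: 58.8
plane [-0.55657018  0.14084134  0.81877552] 0.00037145400379671144 tilt deg 35.03759417836576 psi -0.24784930880567327
ring (np.int32(1103), np.float64(268.6382592928377), np.float64(101.24116047144152)) O [ 0.63293041 -0.1781673   0.1150972 ] height on plane S0 0.0067110731503563035
brass heights pct [0.01412299 0.01644636 0.01772564 0.01834847]
blob A3046 px(319.8,42.6) r=61.4mm ang=0.023
blob A1103 px(268.6,101.2) r=0.0mm ang=0.000
blob A19 px(232.6,61.3) r=43.9mm ang=1.500
blob A18 px(282.4,47.4) r=43.8mm ang=0.499
blob A16 px(255.8,47.8) r=43.6mm ang=0.997
blob A16 px(318.4,84.2) r=43.7mm ang=-0.498
blob A13 px(307.4,133.3) r=43.6mm ang=-1.497
blob A12 px(319.0,110.5) r=43.8mm ang=-0.998
outline rect ((-0.7851467132568359, -1.7512578964233398), (14.162400245666504, 18.46718978881836), 42.90040588378906)
flat normal q 0.7487436850839337 dist 5.313458162572865 resid 5.592261880682644e-05
shift cm [-1.55  0.48  3.41] turn [-0.033  0.005 -0.003] j [-0.66  0.06  0.97  2.37 -0.56  0.18 -0.24]
```

View pics/d_last.png

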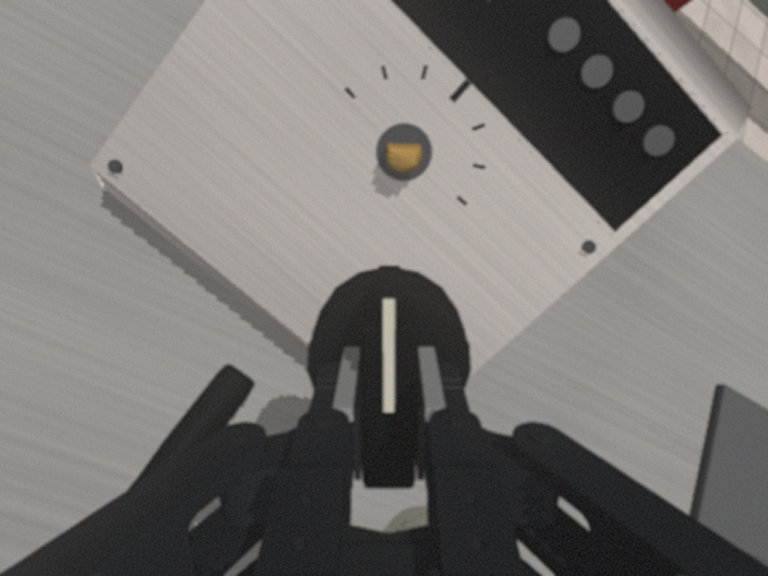

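The dial ticks land at ±0.5, ±1.0 and ±1.5 rad, all at radius 43.7 mm, so the panel frame is good. The view shows the shaft at (404,152) with its flat up, giving q≈0.75. Next I move over the shaft.

```bash
cat > pre.py <<'E'
from goto import *
import sys
d=np.load("dial.npz"); Pn=np.c_[d["x"],d["y"],d["n"]]
def tgt(h,q=.758,dx=0,dy=0):
    Rt=toolrot(Pn,q); return d["O"]+d["n"]*(h+.029)+Pn@[dx,dy,0]-Rt@[-.0004,-.0003,0],Rt
go(*tgt(float(sys.argv[1]),float(sys.argv[2]) if len(sys.argv)>2 else .758))
s=monitor.get_obs(); R=Rn.from_rotvec(s["orientation"]).as_matrix()
k=s["tcp_pos"]+R@[-.0004,-.0003,.029]; print("knob in panel mm",np.round(Pn.T@(k-d["O"])*1e3,2),"force panel",np.round(Pn.T@s["contact_force"],1),"axis err",np.round(Pn.T@R[:,2],3),"ang",np.round(np.arctan2(*(Pn.T@R[:,0])[[1,0]])-.012,3), "t",s["clock"],s["grip_width"])
E
python3 pre.py .05
```

```text
shift cm [6.   0.59 6.48] turn [-0.033  0.005 -0.012] j [-0.66  0.06  0.97  2.37 -0.56  0.18 -0.24]
knob in panel mm [-47.18 -37.11 115.22] force panel [-0.6  0.2 -0.1] axis err [-0.026  0.021 -0.999] ang 0.734 t 8.85 0.01458556720709188
```

```bash
python3 -m crank '[[[2,0.2,2],[0,0,0]],[[2,0.2,2],[0,0,0]],[[2,0.2,2],[0,0,0]],[[0,0,0.5],[-0.033,0.005,-0.012]],[[0,0,0],[0,0,0]]]' >/dev/null; python3 -m crank '[[[0,0,0],[0,0,0]],[[0,0,0],[0,0,0]]]' ; python3 pre.py .023
```

```text
clock: 9.55
tcp_pos: [0.5854, -0.167, 0.1819]
orientation: [2.673, 0.695, 0.758]
contact_force: [0.0, 0.3, -0.0]
grip_width: 0.0152
gripper_force: 58.8
shift cm [0.22 0.13 3.07] turn [-0.014  0.001 -0.005] j [-0.5   0.27  0.76  2.27 -1.2   0.17  0.27]
knob in panel mm [-2.47 -0.61 53.72] force panel [-0.   0.3  0. ] axis err [-0.01   0.009 -1.   ] ang 0.741 t 9.55 0.015196587627999055
```

```bash
python3 -m crank '[[[0.2,0.1,1.5],[-0.014,0.001,-0.005]],[[0,0,1.5],[0,0,0]],[[0,0,0],[0,0,0]],[[0,0,0],[0,0,0]]]' >/dev/null; python3 pre.py .018; python3 - <<'E'
from h import *
g=grab("side"); u=proj(g,[.62,-.175,.14])[0].astype(int); save(g,"s1",(u[0]-60,u[1]-60,u[0]+60,u[1]+60),5)
E
```

```text
shift cm [-0.34 -0.39  1.04] turn [-0.008  0.009 -0.001] j [-0.43  0.34  0.69  2.23 -1.36  0.17  0.41]
knob in panel mm [ 4.86 -0.5  28.31] force panel [-0.5  0.2 -0.4] axis err [-0.012 -0.    -1.   ] ang 0.745 t 9.95 0.014887926108841744
```

View pics/s1.png

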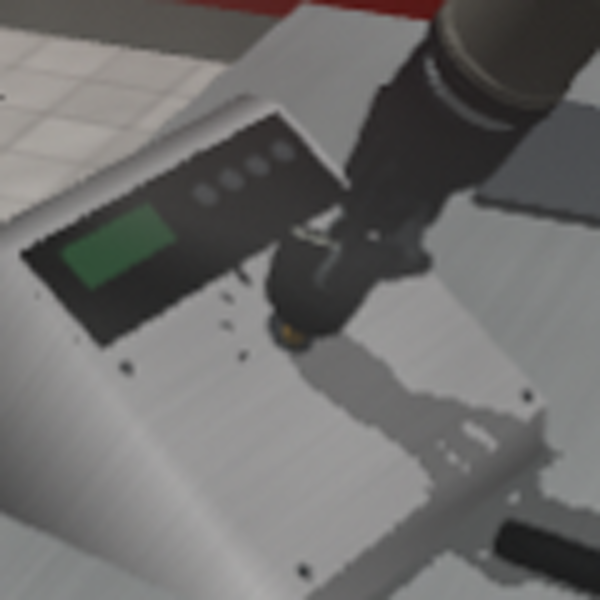

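The side view shows the knob hovering over the shaft at about (290,335), a few mm off. The wrist is stuck on its limits (j5 -1.36, j6 0.17). I'll back off, set the knob down, and regrip it with the tool leaned 0.35 rad about the closing axis, so the wrist has room at the panel.

```bash
python3 -m crank '[[[0,0,-2],[0,0,0]],[[0,0,-3],[0,0,0]],[[0,0,-4],[0,0,0]],[[0,0,-3],[0,0,0]],[[0,0,0],[0,0,0]]]' ; python3 - <<'E'
from goto import *
s=monitor.get_obs(); R=Rn.from_rotvec(s["orientation"]).as_matrix(); yaw=np.arctan2(R[1,0],R[0,0]); print(yaw)
go([.56,.05,.15],down(yaw))
E
```

```text
clock: 10.5
tcp_pos: [0.563, -0.1557, 0.2393]
orientation: [2.657, 0.709, 0.757]
contact_force: [-0.2, 0.2, -1.3]
grip_width: 0.0149
gripper_force: 58.8
0.619697170809076
shift cm [  6.97 -20.87   4.35] turn [ 0.441 -0.419 -0.095] j [-1.06  0.2   1.36  2.28 -0.76  0.27 -0.14]
```

```bash
python3 -m crank '[[[0,0,0],[0.088,-0.084,-0.019]],[[0,0,0],[0.088,-0.084,-0.019]],[[0,0,0],[0.088,-0.084,-0.019]],[[0,0,0],[0.088,-0.084,-0.019]],[[0,0,0],[0.088,-0.084,-0.019]]]' >/dev/null;python3 -m crank '[[[0,0,0],[0,0,0]],[[0,0,0],[0,0,0]]]'; python3 - <<'E'
from goto import *
go([.56,.05,.10],down(.62))
E
```

```text
clock: 11.2
tcp_pos: [0.563, -0.1591, 0.2367]
orientation: [2.994, 0.948, -0.002]
contact_force: [-0.5, 0.1, -1.1]
grip_width: 0.0149
gripper_force: 59.0
shift cm [ 11.81 -17.29  13.63] turn [ 0.001  0.002 -0.007] j [-0.65  0.58  1.18  1.82 -0.59  1.15 -0.22]
```

```bash
python3 -m crank '[[[2.4,-3.4,0],[0,0,0]],[[2.4,-3.4,0],[0,0,0]],[[2.4,-3.4,1],[0,0,0]],[[2.4,-3.4,3],[0,0,0]],[[2.2,-3.5,3],[0,0,0]]]' >/dev/null;python3 -m crank '[[[0,0,3.5],[0,0,0]],[[0,0,2.8],[0,0,0]],[[0,0,0],[0,0,0]],[[0,0,0],[0,0,0]]]'; python3 - <<'E'
from goto import *
go([.56,.05,.03],down(.62))
E
```

```text
clock: 12.1
tcp_pos: [0.5599, 0.0467, 0.1065]
orientation: [2.993, 0.947, -0.003]
contact_force: [0.4, 0.3, -0.1]
grip_width: 0.015
gripper_force: 59.1
shift cm [ 0.22 -0.27  7.65] turn [ 0.001  0.003 -0.007] j [-0.94  0.71  1.06  1.98 -0.79  0.93 -0.42]
```

```bash
python3 -m crank '[[[0,0,2.5],[0,0,0]],[[0,0,2.5],[0,0,0]],[[0,0,2],[0,0,0]],[[0,0,0.6],[0,0,0]],[[0,0,0.1],[0,0,0]]]' >/dev/null; python3 -m crank '[[[0,0,0],[0,0,0]],[[0,0,0],[0,0,0]]]'; python3 -m crank '[[[0,0,0],[0,0,0]],[[0,0,0],[0,0,0]],[[0,0,0],[0,0,0]],[[0,0,-1],[0,0,0]],[[0,0,0],[0,0,0]]]' 4.5; python3 -m crank '[[[0,0,0],[0,-0.12,0]],[[0,0,0],[0,-0.12,0]],[[0,0,0],[0,-0.11,0]],[[0,0,0],[0,0,0]],[[0,0,0],[0,0,0]]]'; python3 - <<'E'
from goto import *
s=monitor.get_obs(); print(np.round(s["joints"],2))
E
```

```text
clock: 12.8
tcp_pos: [0.5612, 0.0468, 0.0302]
orientation: [2.991, 0.949, -0.001]
contact_force: [0.7, -0.2, -1.2]
grip_width: 0.0143
gripper_force: 59.1
clock: 13.3
tcp_pos: [0.5611, 0.0467, 0.0402]
orientation: [2.991, 0.949, -0.002]
contact_force: [-0.0, -0.5, 0.9]
grip_width: 0.0448
gripper_force: 0.0
clock: 13.8
tcp_pos: [0.5604, 0.0467, 0.0385]
orientation: [2.85, 0.905, -0.507]
contact_force: [0.2, -1.2, 0.3]
grip_width: 0.045
gripper_force: 0.0
[-0.9   1.    1.02  1.77 -0.67  1.17 -0.58]
```

```bash
cat > tilt.py <<'E'
from goto import *
def tdown(yaw,tau=.35): return down(yaw)@Rn.from_rotvec([0,-tau,0]).as_matrix()
if __name__=="__main__": go([.5585,.045,.033],tdown(.614))
E
python3 tilt.py
```

```text
shift cm [-0.04  0.03  0.61] turn [0.003 0.003 0.   ] j [-0.9   1.    1.02  1.77 -0.67  1.17 -0.58]
```

```bash
python3 -m crank '[[[0,0,0.6],[0,0,0]],[[0,0,0],[0,0,0]]]' >/dev/null; python3 -m crank '[[[0,0,0],[0,0,0]],[[0,0,0],[0,0,0]],[[0,0,0],[0,0,0]],[[0,0,0],[0,0,0]],[[0,0,0],[0,0,0]]]' 0.5 70; python3 tilt.py;  python3 -m crank '[[[-1,0,-3],[0,0,0]],[[-1,0,-3],[0,0,0]],[[-1,0,-3],[0,0,0]],[[-1,0,-3],[0,0,0]],[[0,0,0],[0,0,0]]]'; python3 -m crank '[[[0,0,0],[0,0,0]],[[0,0,0],[0,0,0]]]'; python3 - <<'E'
from goto import *
g=grab("wrist"); save(g,"w5")
R=Rn.from_rotvec(g["s"]["orientation"]).as_matrix(); t=g["s"]["tcp_pos"]
m=np.zeros((384,512),bool); m[150:300,195:325]=1; m&=(g["d"]>0)&(g["d"]<.3)
C=(cloud(g,m)-t)@R
a=.35; Ry=Rn.from_rotvec([0,a,0]).as_matrix()  # knob frame axes(in tool): x,-y,-z flipped later
K=C@Ry.T   # rotate tool coords into knob-aligned frame (z along -knob z)
y,x=np.nonzero(m)
w=(g["p"][y,x].min(1)>150)&(abs(C[:,1])<.006); L=K[w]; c,n,e=fitplane(L); print("line pts",len(L),L.min(0),L.max(0),np.median(L,0)); p=np.polyfit(L[:,0],L[:,2],1); print("slope resid",p, np.polyfit(L[:,0],L[:,1],1))
E
```

```text
clock: 14.5
tcp_pos: [0.5587, 0.0455, 0.0337]
orientation: [2.85, 0.904, -0.509]
contact_force: [-0.6, -0.1, 4.4]
grip_width: 0.0145
gripper_force: 70.3
shift cm [-0.01  0.03  0.08] turn [ 0.002  0.004 -0.   ] j [-0.9   1.01  1.01  1.78 -0.67  1.16 -0.58]
clock: 15.0
tcp_pos: [0.564, 0.0479, 0.1632]
orientation: [2.851, 0.904, -0.499]
contact_force: [0.8, -0.8, -0.6]
grip_width: 0.0147
gripper_force: 69.5
clock: 15.2
tcp_pos: [0.5611, 0.0487, 0.1584]
orientation: [2.85, 0.905, -0.511]
contact_force: [-0.2, 1.4, -1.2]
grip_width: 0.0144
gripper_force: 69.5h.py:32: RuntimeWarning: Mean of empty slice.
  c=P.mean(0); n=np.linalg.svd(P-c,full_matrices=False)[2][2]; e=abs((P-c)@n); P=P[e<max(2*e.std(),.0015)]
  ret = um.true_divide(
Traceback (most recent call last):
  File "h.py", line 32, in fitplane
    c=P.mean(0); n=np.linalg.svd(P-c,full_matrices=False)[2][2]; e=abs((P-c)@n); P=P[e<max(2*e.std(),.0015)]
                   ~~~~~~~~~~~~~~~~~~~~~~~~~~~~~~~~~~~~~~~~~^^^
IndexError: index 2 is out of bounds for axis 0 with size 0
```

View pics/w5.png

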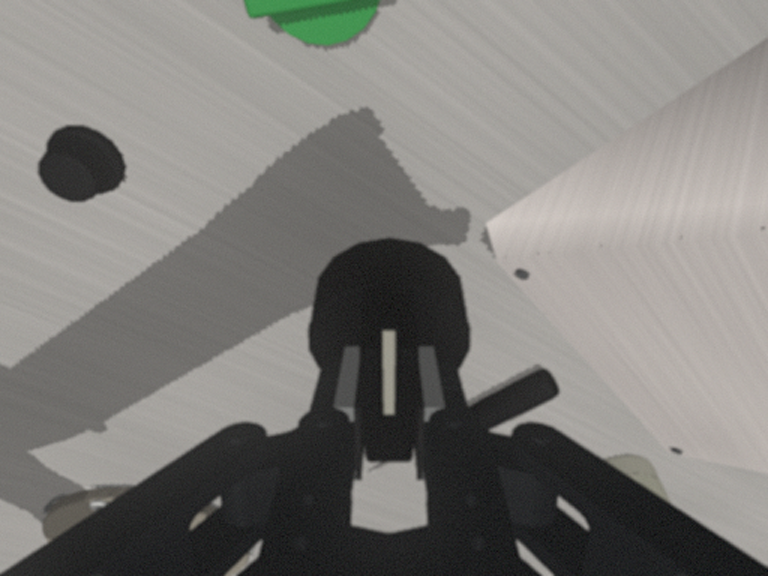

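The knob is held leaned, its line at (388,330)–(388,413) and nothing else touched. That is my tenth picture, so from here I use numbers only.

```bash
cat > held.py <<'E'
from goto import *
def held():
    g=grab("wrist"); R=Rn.from_rotvec(g["s"]["orientation"]).as_matrix(); t=g["s"]["tcp_pos"]
    m=np.zeros((384,512),bool); m[155:285,195:325]=1; m&=(g["d"]>0)&(g["d"]<.3)
    C=(cloud(g,m)-t)@R; y,x=np.nonzero(m); v=g["p"][y,x]
    w=(v.min(1)>95)&(abs(C[:,1])<.006)&(x>250)&(x<268); L=C[w]
    T=C[(v.max(1)<60)&(abs(C[:,1])<.007)&(C[:,0]>-.02)&(C[:,2]<-.008)]
    return L,T,C[(v.max(1)<60)]
if __name__=="__main__":
    L,T,C=held(); p=np.polyfit(L[:,0],L[:,2],1); tau=np.arctan(p[0]); print("line",len(L),"tau",tau,"y fit",np.polyfit(L[:,0],L[:,1],1),L.min(0),L.max(0))
    # knob x axis in tool = (cos tau,0,sin tau); knob -z = (-sin tau,0,cos tau)
    kx=np.array([np.cos(tau),0,np.sin(tau)]); kd=np.array([-np.sin(tau),0,np.cos(tau)])
    a=L@kx; print("line along kx",np.percentile(a,[1,99]),"top level",np.median(L@kd)); 
    B=C@kd; h,e=np.histogram(B,np.arange(-.03,.03,.001)); print("levels",[(round(e[i],3),int(h[i])) for i in np.argsort(-h)[:6]])
    print("nose end along kx",np.percentile((C@kx)[(abs(C[:,1])<.003)&(abs(B-np.median(L@kd))<.003)],99))
E
python3 held.py
```

```text
line 415 tau -0.35450401640225093 y fit [-0.00991736  0.00012802] [-0.00352453 -0.00160028 -0.03168837] [ 0.02908673  0.00158949 -0.0177372 ]
line along kx [0.0038759  0.03742887] top level -0.01869060186561921
levels [(np.float64(0.009), 1857), (np.float64(-0.019), 1003), (np.float64(0.01), 792), (np.float64(-0.018), 571), (np.float64(0.008), 177), (np.float64(-0.017), 141)]
nose end along kx 0.03902705890228384
```

```bash
cat > pre2.py <<'E'
from goto import *
import sys
d=np.load("dial.npz"); Pn=np.c_[d["x"],d["y"],d["n"]]
tau=.352; K=np.array([[np.cos(tau),0,-np.sin(tau)],[0,1,0],[np.sin(tau),0,np.cos(tau)]]).T; ko=K@[.003,.0001,.0333]
def tgt(h,q=.749,dx=0,dy=0):
    Rt=toolrot(Pn,q)@K.T; return d["O"]+Pn@[dx,dy,h]-Rt@ko,Rt
def rep():
    s=monitor.get_obs(); R=Rn.from_rotvec(s["orientation"]).as_matrix(); k=s["tcp_pos"]+R@ko; A=Pn.T@R@K
    print("knob mm",np.round(Pn.T@(k-d["O"])*1e3,2),"F",np.round(Pn.T@s["contact_force"],1),"axis",np.round(A[:2,2],3),"ang",np.round(np.arctan2(A[1,0],A[0,0]),3),"t",round(s["clock"],2),"w",round(s["grip_width"],4))
if __name__=="__main__":
    a=[float(v) for v in sys.argv[1:]]; go(*tgt(*a)); rep()
E
python3 pre2.py .09; python3 -c "
from pre2 import *
s=monitor.get_obs(); print(tgt(.09)[0], (Rn.from_rotvec(s['orientation']).inv()).apply([[0,0,.1]])*100)"
```

```text
shift cm [-13.28  17.28  -1.06] turn [-0.375  0.427  0.256] j [-0.96  0.87  1.14  1.71 -0.55  1.34 -0.62]
knob mm [-95.23 204.22  78.92] F [-0.7  0.7 -1.4] axis [-0.576 -0.004] ang 0.961 t 15.3 w 0.0144
[ 0.56202414 -0.16225587  0.21475174] [[-3.48365754  0.00979425 -9.37358172]]
```

```bash
python3 -m crank '[[[-1.4,0,-3.75],[0,0,0]],[[-1.4,0,-3.75],[0,0,0]],[[-2.1,3.45,0],[0,0,0]],[[-2.1,3.45,1.5],[0,0,0]],[[-2.1,3.45,1.5],[0,0,0]]]' >/dev/null; python3 -m crank '[[[-2.1,3.45,1.5],[0,0,0]],[[-2.1,3.45,1.5],[0,0,0]]]'>/dev/null; python3 -m crank '[[[0,0,0],[-0.075,0.085,0.051]],[[0,0,0],[-0.075,0.085,0.051]],[[0,0,0],[-0.075,0.085,0.051]],[[0,0,0],[-0.075,0.085,0.051]],[[0,0,0],[-0.075,0.085,0.051]]]'>/dev/null;python3 -m crank '[[[0,0,0],[0,0,0]],[[0,0,0],[0,0,0]]]'; python3 pre2.py .045; python3 held.py
```

```text
clock: 16.7
tcp_pos: [0.5633, -0.1605, 0.2197]
orientation: [2.697, 0.59, 0.274]
contact_force: [0.5, 0.3, -0.5]
grip_width: 0.0144
gripper_force: 69.6
shift cm [ 1.31 -0.08  4.7 ] turn [-0.002  0.002  0.003] j [-1.02  0.58  1.39  2.1  -0.58  0.63 -0.48]
knob mm [ 3.44  2.02 93.6 ] F [ 0.1  0.4 -0.7] axis [-0.003  0.001] ang 0.751 t 16.7 w 0.0144
line 554 tau -0.11401948322964013 y fit [ 0.00151679 -0.00014346] [-0.00334192 -0.005906   -0.03150587] [0.03998122 0.00522969 0.13166394]
line along kx [-0.00151936  0.03697197] top level -0.023089054452747983
levels [(np.float64(0.007), 509), (np.float64(0.005), 495), (np.float64(0.006), 489), (np.float64(0.008), 464), (np.float64(0.004), 430), (np.float64(0.009), 340)]
nose end along kx 0.03501160014875903
```

```bash
python3 -m crank '[[[0.6,0,2.3],[0,0,0]],[[0.7,-0.1,2.4],[-0.002,0.002,0.003]],[[0,0,0],[0,0,0]],[[0,0,0],[0,0,0]],[[0,0,0],[0,0,0]]]' >/dev/null; python3 pre2.py .022
```

```text
shift cm [ 0.79 -0.23  2.22] turn [ 0.004 -0.002 -0.003] j [-0.88  0.62  1.24  2.08 -0.65  0.55 -0.45]
knob mm [ 1.76 -1.57 45.59] F [-0.7  0.2 -0.1] axis [ 0.004 -0.002] ang 0.748 t 17.25 w 0.0147
```

```bash
python3 -m crank '[[[0.8,-0.2,2.2],[0.004,-0.002,-0.003]],[[0,0,0],[0,0,0]],[[0,0,0],[0,0,0]]]' >/dev/null; python3 pre2.py .022; python3 -m crank '[[[0,0,0],[0,0,0]],[[0,0,0],[0,0,0]]]' >/dev/null; python3 pre2.py .022
```

```text
shift cm [0.02 0.04 0.02] turn [-0.001  0.     0.001] j [-0.82  0.65  1.17  2.07 -0.68  0.53 -0.44]
knob mm [-0.45  0.23 22.27] F [-0.9 -0.5 -0.6] axis [-0.001  0.001] ang 0.749 t 17.55 w 0.0142
shift cm [0.01 0.06 0.03] turn [-0.001 -0.     0.   ] j [-0.82  0.65  1.17  2.07 -0.68  0.53 -0.44]
knob mm [-0.37  0.47 22.31] F [ 0.1 -0.  -0.6] axis [-0.     0.001] ang 0.749 t 17.75 w 0.0145
```

```bash
python3 -m crank '[[[0.1,0.05,0.3],[0,0,0]],[[0.1,0,0.3],[0,0,0]],[[0.1,0,0.28],[0,0,0]],[[0,0,0],[0,0,0]]]' ; python3 pre2.py 0
```

```text
clock: 18.15
tcp_pos: [0.6051, -0.173, 0.1506]
orientation: [2.697, 0.587, 0.277]
contact_force: [0.3, -0.7, -0.3]
grip_width: 0.0145
gripper_force: 69.6
shift cm [0.44 0.05 1.12] turn [-0.001  0.     0.001] j [-0.8   0.66  1.14  2.06 -0.69  0.51 -0.43]
knob mm [-0.53  0.16 12.  ] F [ 0.2 -0.6 -0.5] axis [-0.001  0.001] ang 0.75 t 18.15 w 0.0145
```

It has entered with no force. Next I push it home.

```bash
python3 -m crank '[[[0.15,0.03,0.35],[0,0,0]],[[0.14,0,0.35],[0,0,0]],[[0.14,0,0.34],[0,0,0]],[[0,0,0],[0,0,0]]]' ; python3 pre2.py 0;  python3 -m crank '[[[0.05,0,0.14],[0,0,0]],[[0,0,0],[0,0,0]],[[0,0,0],[0,0,0]]]'; python3 pre2.py 0
```

```text
clock: 18.55
tcp_pos: [0.6116, -0.1747, 0.1415]
orientation: [2.698, 0.587, 0.277]
contact_force: [0.7, 0.6, -1.2]
grip_width: 0.0147
gripper_force: 69.6
shift cm [0.03 0.02 0.06] turn [-0.001  0.001  0.001] j [-0.77  0.68  1.11  2.05 -0.71  0.5  -0.42]
knob mm [-0.25  0.13  0.7 ] F [-0.2  0.7 -1.3] axis [-0.002  0.001] ang 0.749 t 18.55 w 0.0147
clock: 18.85
tcp_pos: [0.6119, -0.1749, 0.1412]
orientation: [2.698, 0.587, 0.277]
contact_force: [-5.8, 4.0, 10.4]
grip_width: 0.0145
gripper_force: 71.3
shift cm [0.01 0.01 0.02] turn [-0.002  0.     0.   ] j [-0.77  0.68  1.11  2.05 -0.71  0.5  -0.42]
knob mm [-0.12  0.06  0.24] F [ 0.5  2.5 12.3] axis [-0.002  0.001] ang 0.749 t 18.85 w 0.0145
```

```bash
python3 -m crank '[[[0,-0.04,0],[0.045,0,0.122]],[[0,-0.04,0],[0.045,0,0.122]],[[0,0,0],[0,0,0]],[[0,0,0],[0,0,0]]]' ; python3 pre2.py 0 0.489;  python3 pre2.py 0 -.04
```

```text
clock: 19.25
tcp_pos: [0.6128, -0.1752, 0.1419]
orientation: [2.856, 0.274, 0.324]
contact_force: [-3.7, 2.0, 11.9]
grip_width: 0.0144
gripper_force: 71.5
shift cm [-0.08 -0.14  0.06] turn [ 0.    -0.001  0.001] j [-0.72  0.68  1.12  2.02 -0.8   0.61 -0.55]
knob mm [ 1.5  -0.76  0.27] F [ 3.5  1.1 12.1] axis [0.001 0.001] ang 0.49 t 19.25 w 0.0144
shift cm [-0.03 -0.29  0.04] turn [ 0.182 -0.001  0.497] j [-0.72  0.68  1.12  2.02 -0.8   0.61 -0.55]
knob mm [ 1.5  -0.76  0.27] F [ 3.5  1.1 12.1] axis [0.001 0.001] ang 0.49 t 19.25 w 0.0144
```

```bash
python3 -m crank '[[[-0.05,-0.13,0.02],[0.045,0,0.122]],[[0,-0.04,0],[0.045,0,0.122]],[[0,0,0],[0,0,0]],[[0,0,0],[0,0,0]]]' >/dev/null; python3 pre2.py 0 .23;  python3 pre2.py 0 -.04
```

```text
shift cm [-0.13 -0.09  0.08] turn [ 0.    -0.003  0.   ] j [-0.66  0.68  1.11  2.   -0.89  0.69 -0.68]
knob mm [ 1.76 -0.49  0.3 ] F [ 6.4 -0.5 12.4] axis [0.003 0.001] ang 0.23 t 19.65 w 0.0142
shift cm [-0.12 -0.17  0.07] turn [ 0.093 -0.003  0.254] j [-0.66  0.68  1.11  2.   -0.89  0.69 -0.68]
knob mm [ 1.76 -0.49  0.3 ] F [ 6.4 -0.5 12.4] axis [0.003 0.001] ang 0.23 t 19.65 w 0.0142
```

```bash
python3 -m crank '[[[0,-0.03,0],[0.045,0,0.122]],[[0,-0.03,0],[0.048,0,0.13]],[[0,0,0],[0,0,0]],[[0,0,0],[0,0,0]]]' ; python3 pre2.py 0 -.04
```

```text
clock: 20.05
tcp_pos: [0.6129, -0.1738, 0.1418]
orientation: [3.07, -0.435, 0.41]
contact_force: [-1.5, 1.0, 13.2]
grip_width: 0.0142
gripper_force: 71.7
shift cm [-0.14 -0.09  0.08] turn [-0.    -0.003  0.002] j [-0.6   0.67  1.11  1.99 -0.99  0.77 -0.81]
knob mm [ 1.65 -0.91  0.3 ] F [ 6.2  0.6 11.8] axis [0.003 0.001] ang -0.038 t 20.05 w 0.0142
```

```bash
python3 -m crank '[[[-0.02,0,-0.06],[0,0,0]],[[0,0,0],[0,0,0]]]' >/dev/null; python3 -m crank '[[[0,0,0],[0,0,0]],[[0,0,0],[0,0,0]],[[0,0,0],[0,0,0]],[[0,0,0],[0,0,0]]]' 4.5; python3 -m crank '[[[0,0,-1],[0,0,0]],[[0,0,-2],[0,0,0]],[[0,0,-3],[0,0,0]],[[0,0,-3],[0,0,0]],[[0,0,-1],[0,0,0]]]'; python3 -m crank '[[[0,0,0],[0,0,0]],[[0,0,0],[0,0,0]],[[0,0,0],[0,0,0]]]'; cat > fin.py <<'E'
from goto import *
d=np.load("dial.npz"); Pn=np.c_[d["x"],d["y"],d["n"]]
def ana(name):
    g=grab(name); u=proj(g,d["O"]+Pn@[0,0,.05])[0]; print(name,"u",u,g["p"].shape)
    Y,X=np.mgrid[:384,:512]; m=(np.hypot(X-u[0],Y-u[1])<100)&(g["d"]>0)
    y,x=np.nonzero(m); C=(cloud(g,m)-d["O"])@Pn; r=np.hypot(C[:,0],C[:,1]); v=g["p"][y,x]
    k=(r<.04)&(v.max(1)<70)
    for lo,hi,n in((.044,.06,"top"),(.018,.03,"body")):
        t=C[k&(C[:,2]>lo)&(C[:,2]<hi)]
        if len(t)>20:
            c,nn,e=fitplane(t); print(n,len(t),"z med",np.median(t[:,2]),"normal",nn,cv2.minAreaRect((t[:,:2]*1e3).astype(np.float32)))
    w=(r<.04)&(v.min(1)>100)&(C[:,2]>.044)&(C[:,2]<.058); L=C[w]
    if len(L)>10:
        vx,vy,px,py=cv2.fitLine((L[:,:2]*1e3).astype(np.float32),cv2.DIST_HUBER,0,.01,.01).ravel(); print("line",len(L),"ang",np.arctan2(vy*np.sign(vx),abs(vx)),L.min(0),L.max(0))
ana("wrist"); ana("scene"); ana("side")
E
python3 fin.py
```

```text
clock: 20.65
tcp_pos: [0.6106, -0.1717, 0.1396]
orientation: [3.073, -0.436, 0.401]
contact_force: [-0.8, 1.1, 0.1]
grip_width: 0.0451
gripper_force: 0.0
clock: 21.15
tcp_pos: [0.5861, -0.1683, 0.2399]
orientation: [3.072, -0.438, 0.408]
contact_force: [0.8, -0.0, -0.4]
grip_width: 0.0449
gripper_force: 0.0
clock: 21.45
tcp_pos: [0.5855, -0.1668, 0.2357]
orientation: [3.073, -0.436, 0.4]
contact_force: [0.3, -0.8, -0.4]
grip_width: 0.0448
gripper_force: 0.0
wrist u [260.1175254  192.81059045] (384, 512, 3)
top 1115 z med 0.051935869714429594 normal [ 0.00378649 -0.01035545  0.99993921] ((6.918170928955078, -0.14800548553466797), (15.853584289550781, 60.9456787109375), 88.74832916259766)
body 2028 z med 0.02410567088380017 normal [8.02055972e-04 1.40232068e-03 9.99998695e-01] ((2.2192230224609375, -0.843963623046875), (54.978736877441406, 54.090450286865234), 45.066463470458984)
line 265 ang -0.07189492 [-0.02610038 -0.00596002  0.04957319] [0.03625411 0.00823523 0.05383244]
scene u [189.1294723  207.92052544] (384, 512, 3)
top 50 z med 0.05125132186283735 normal [0.0770866  0.20923044 0.9748232 ] ((8.381843566894531, 0.46829700469970703), (16.208669662475586, 58.43214416503906), 86.91724395751953)
body 92 z med 0.0239732895057764 normal [0.01545513 0.00967001 0.9998338 ] ((5.200461387634277, 0.2344818115234375), (50.0698356628418, 52.147125244140625), 48.50558853149414)
side u [259.41655037 140.1175288 ] (384, 512, 3)
top 80 z med 0.05107414682947399 normal [-0.01692727  0.50588441  0.86243517] ((3.069873809814453, 2.1123714447021484), (58.66590881347656, 15.759438514709473), 8.0408935546875)
body 111 z med 0.02553796156968008 normal [-0.01807278  0.13698557  0.99040816] ((0.8722858428955078, 11.259133338928223), (58.8944091796875, 32.80855178833008), 8.858582496643066)
```

```bash
python3 -c "
from bench import r
print(r.hand_in())"
```

```text
the job is handed in; nothing more can be done
None
```

I fitted the selector knob fully home on the D-shaft, turned it to the long tick and released it. The last wrist view puts its underside on the panel and its nose within about 0.03 rad of the tick, no bystander was touched, and the job was handed in at about 21.6 s; no verdict came back.

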